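# Show a screwdriver tip to the inspection camera

### The arm

A 6-joint arm with a two-finger parallel gripper is mounted at the origin on the work surface. World frame = base frame: x ahead of the robot, y to its left, z up, the work surface at z = 0. Lengths are in m, angles in rad, forces in N, time in s.
With the tool pointing down it reaches from about 0.25 to 0.725 m from the base axis. Payload 4 kg.
Tool frame: the origin (TCP) lies midway between the tips of the shut fingers; the grasp point (between the pads) lies 19 mm behind it; z points along the fingers, y is the direction in which the jaws open and shut (so a half turn about z gives the same grasp; the last joint's range is limited). The gripper opens to 85 mm and grips with 20 to 120 N. Pads are 22 mm wide; open, the fingers measure 114 mm over their backs; the gripper's body (76 mm by 85 mm) begins 54 mm behind the grasp point. The pads swing forward as they close: fully open they stand 13 mm farther back than shut.
Start: joints at [1.148, 0.241, 0.005, 1.335, 0, 1.571], TCP at [0.205, 0.456, 0.231] pointing down, gripper open.
Joint ranges: [-2.72, 2.72], [-1.05, 1.87], [-1.09, 1.28], [-1.99, 2.15], [-1.42, 1.44], [-3.14, 3.14]. Speed limits (rad/s): [2.79, 2.79, 3.14, 3.14, 3.14, 3.14].

### API

Orientations are given as a unit quaternion [x, y, z, w].
In Python, from workcell import get_obs, camera, camera_model, job_done, masks_of gives the robot as it stands.
- The arm moves only by the tool jog_arm, never from a script. Its argument "deltas" is a list that holds one entry, the list of rows, each a list of 7 numbers: the shift along the tool's x, y, z in mm, then the turn, a rotation vector about the tool's x, y, z in degrees, then the finger opening in mm, from 0 to 85.4. A call has 1 to 5 rows; each row shifts and turns the pose as measured when the row begins, along the tool's axes as they then stand; what a row does not reach is not made up. A row lasts 1/10 s, in which the tool goes at most 50 mm and 8.59 degrees, less where a joint would pass 70% of its speed; a pose out of reach is approached as far as the arm can. A call with a gripper value outside its range is refused whole. The fingers move at their own pace and stop on an object; the grip force is fixed at half the most. Time passes only in rows, so rows that do not move let the fingers close. It gives the time, the measured TCP pose, the force and the opening at its end, in the units of the state.
- get_obs(): the state, without advancing time (a new reading comes with each control period).
- camera(name): name is "side" or "top"; returns the picture (384x512x3 uint8, red, green, blue); there is no depth.
- camera_model(name): a dict with "fovy" (degrees; the focal length in pixels is half the picture's height over the tangent of half this angle, whatever the lens; pixels are square), "cx", "cy" (the principal point, pixels), "pose" (4x4, takes a point from camera to world coordinates). Camera axes: x right, y down, z forward; pixel columns grow to the right and rows downward; lengths in m; the calibration is good to about 2 mm. A picture is of the moment at which its call begins. camera_model takes no time and is no camera call.
- job_done(): hands the job in, once; it reports no verdict.
Trained networks look in the newest picture that a camera, given by its name, has taken for a name from the list of things; names that differ only in an ending like _2 or _b are one class to them, and where a whole thing is asked for, a point or a joint stands for the part that bears it (a point fixed in the world has none). Each returns a list of dicts, best first, with "conf" (0 to 1); they miss things now and then, are a little off and sometimes report something else, mostly with a low value. They report only what shows in the picture. A call takes as long as a camera call. They do not tell look-alikes from the thing itself.
- masks_of(target, camera): "pixels" (384x512 bool, what is visible of it) and "at" ([column, row] in pixels, amid what is visible of it).
The state is a dict: "clock": time; "joint_pos": joint angles; "joint_vel": joint speeds; "tau": joint torques, N m; "eef_pos": TCP position; "tool_rot": TCP orientation; "ft_force": force on the tool from outside, world axes, zero at the start; "ft_torque": the same for the moment, N m; "grip_width": finger opening in m.
Only numpy, scipy, OpenCV 4.12 (cv2) and the standard library are available. Lean on these libraries where they do the work, as an engineer would, in place of code of your own. Each camera call takes 0.05 s, during which the arm holds its last target. There are 200 camera calls.

### The job

Before the blender is opened, the tip of the longer screwdriver has to be checked for wear: draw it out of the bamboo rack and hold it upright, tip down, still in the air with the tip at lens height 12 cm straight in front of the inspection camera's lens, the broad face of its blade towards the lens, for about two seconds. Then give it a quarter turn, so that the lens sees the blade edge-on with the tip at that same point, and finish while still holding it there, motionless. Leave the other screwdriver in its slot and everything else where it is, and do not bump the camera.

Things in the scene. Friction and masses are not known exactly. Their poses are not given: they have to be found in the camera images.
- long_driver_handle (a point): The longer flat-blade screwdriver, 170 mm, about 110 g: black handle 36 (own x) by 22 (own y) by 90 mm tall (own z, up), below it an 80 mm steel shaft 7 mm thick. This point: the handle's centre, half-way up. The 36 mm flats of the handle and the broad faces of the blade all face own +y and -y. Upright in a slot of the rack, handle resting on the rack's top, turned any way up to 30 degrees.
- long_driver_tip (a point): The point of the longer screwdriver, on its axis 125 mm below the centre of the handle; the blade there is 9 mm wide along own x, 2 mm thick along own y, axes as for the handle.
- short_driver_handle (a point): The shorter screwdriver, to be left in its slot: same black handle section 36 x 22 mm but 60 mm tall, shaft 55 mm. This point is the centre of its handle; z up. It stands in the other end slot of the same rack, 110 mm from the longer one.
- rack: Bamboo rack, fixed, 84 mm (x) by 210 mm (y) by 90 mm tall, with three square through-slots of 14 mm in its top on its y centre line at -55, 0 and +55 mm; the middle one is empty. Origin: centre of the underside, on the counter; z up.
- stand: Stand of the inspection camera, fixed: dark round foot of 100 mm diameter and 12 mm height with an upright steel post of 14 mm diameter up to 210 mm. Origin: centre of the foot's underside, z up; the camera looks along the stand's own -x.
- head (a joint): Height setting of the camera head on its post, m, 0 (lens 125 mm above the counter) to 0.05 (lens 175 mm above it); stiff, not to be moved.
- lens (a point): Centre of the lens glass at the front of the camera head (grey box 40 x 60 x 45 mm with a black barrel of 32 mm diameter), 65 mm ahead of the post's axis. The lens looks level along its own -x: a point 12 cm straight in front of it is at (-0.12, 0, 0) in this frame; y is sideways, z up.
- blender_base: Chrome blender base, fixed, a cone 184 mm across at the foot and 189 mm tall, beside the rack. Origin: centre of its underside.
- clear_lid: Clear plastic lid lying on the counter, 120 mm across, 36 mm tall with its knob. Origin: centre of its underside.
- seal: Green seal ring lying flat, 84 mm across, 7 mm tall. Origin: centre of its underside.
- measuring_cup: Steel measuring cup, 72 mm across, 55 mm tall, flat handle reaching 108 mm from its centre along own +y. Origin: centre of its underside.
Not all that is in view belongs to the job. Leave any purple or yellow look-alike of the part that bears long_driver_handle alone.

How it is judged:
On the way, in this order (a step that is already met when the one before it is completed fails the run):
1. the longer screwdriver is drawn clear of the rack, tip above the rack's top (height (world z) of long_driver_tip above 0.1 m and contact force between the fingers and long_driver above 1 N), for 0.1 s.
2. it is held still and upright, tip 12 cm in front of the lens, broad face of the blade towards the lens (x of long_driver_tip in the frame of lens between -0.15 and -0.09 m and y of long_driver_tip in the frame of lens between -0.02 and 0.02 m and z of long_driver_tip in the frame of lens between -0.02 and 0.02 m and angle between long_driver_handle's own z axis and vertical below 0.15 rad and height (world z) of long_driver_handle above 0.1 m and linear speed of long_driver below 0.03 m/s and angular speed of long_driver below 0.3 rad/s and contact force between the fingers and long_driver above 1 N and angle between the y axis of long_driver_handle and the x axis of lens, either way round below 0.2 rad), for 1 s.
At the end, for the whole second after the job is handed in: The longer screwdriver is held by the fingers alone, still, upright within 8 degrees, tip 90 to 150 mm before the lens and within 20 mm of its axis sideways and in height, blade edge-on to the lens within 11 degrees, its broad face having been shown there likewise for 1 s before (x of long_driver_tip in the frame of lens between -0.15 and -0.09 m and y of long_driver_tip in the frame of lens between -0.02 and 0.02 m and z of long_driver_tip in the frame of lens between -0.02 and 0.02 m and angle between long_driver_handle's own z axis and vertical below 0.15 rad and height (world z) of long_driver_handle above 0.1 m and linear speed of long_driver below 0.03 m/s and angular speed of long_driver below 0.3 rad/s and contact force between the fingers and long_driver above 1 N and angle between the x axis of long_driver_handle and the x axis of lens, either way round below 0.2 rad and contact force between long_driver and rack below 0.3 N and contact force between long_driver and stand below 0.3 N and contact force between long_driver and short_driver below 0.3 N and contact force between long_driver and blender_base below 0.3 N); the arm keeps its last pose, push and grip.
It fails at once if the shorter screwdriver was shifted (distance of short_driver_handle from where it was at the start of the episode above 0.02 m).
It fails at once if the lid, the seal or the measuring cup was shifted (distance of any of clear_lid, seal, measuring_cup from where it was at the start of the episode above 0.03 m).
It fails at once if the camera or its stand was bumped (distance of lens from where it was at the start of the episode above 0.006 m or contact force between stand and the fingers above 3 N or contact force between stand and the arm above 3 N or contact force between stand and long_driver above 3 N).
It also fails if it takes over 58 s, if anything falls off the work surface, if the arm or the gripper's body presses on something with over 40 N, if the wrist force passes 120 N, or if a joint passes its speed limit or range.

## Working session

There is one attempt and no reset: what is moved stays moved. The work goes in short steps, Python scripts to look and compute and a tool call to move; the robot and the scene stay as the last step left them, time stands still between calls to the robot, and variables do not carry over. Pictures are saved under pics/ and viewed, about 8 in all and at most 12, crops included, and the job is handed in when it is done.

Besides the shell and the picture viewer there is one more tool, called after "Call:" by a JSON object that holds its "op" and its "data", one argument or row to a line. jog_arm: Moves the arm, as the interface text tells. Its arguments: {"type":"object","properties":{"deltas":{"type":"array"}},"required":["deltas"]}

```bash
mkdir -p pics
cat > h.py <<'E'
import numpy as np,cv2
from workcell import *
def save(n,f,crop=None,s=1):
    im=camera(n)
    if crop: x0,y0,x1,y1=crop; im=im[y0:y1,x0:x1]
    im=cv2.resize(im,None,fx=s,fy=s,interpolation=cv2.INTER_CUBIC)
    cv2.imwrite('pics/'+f,im[:,:,::-1])
def K(n):
    m=camera_model(n); f=192/np.tan(np.radians(m['fovy'])/2)
    return f,m['cx'],m['cy'],np.array(m['pose'])
def ray(n,p):
    f,cx,cy,P=K(n); d=P[:3,:3]@np.array([(p[0]-cx)/f,(p[1]-cy)/f,1]); return P[:3,3],d
def atz(n,p,z):
    o,d=ray(n,p); return o+d*(z-o[2])/d[2]
def proj(n,X):
    f,cx,cy,P=K(n); c=P[:3,:3].T@(np.array(X)-P[:3,3]); return np.array([cx+f*c[0]/c[2],cy+f*c[1]/c[2]])
def tri(a,b):
    (o1,d1),(o2,d2)=ray('top',a),ray('side',b)
    t=np.linalg.lstsq(np.c_[d1,-d2],o2-o1,rcond=None)[0]
    p,q=o1+t[0]*d1,o2+t[1]*d2; return (p+q)/2,np.linalg.norm(p-q)
E
python3 - <<'E'
from h import *
t=camera('top');s=camera('side')
cv2.imwrite('pics/a.png',np.vstack([t,s])[:,:,::-1][:, :]) 
for n in('top','side'):
    print(n,camera_model(n)['fovy'],np.round(K(n)[3],3).tolist())
    for g in('long_driver_handle','short_driver_handle','rack','stand','lens','head','blender_base','clear_lid','seal','measuring_cup'):
        for r in masks_of(g,n)[:4]:
            ys,xs=np.nonzero(r['pixels']); print(n,g,round(r['conf'],2),np.round(r['at']),xs.min(),ys.min(),xs.max(),ys.max(),len(xs))
E
python3 -c "
import cv2;a=cv2.imread('pics/a.png')
cv2.imwrite('pics/a2.png',cv2.resize(a,(400,600)) if 0 else cv2.resize(cv2.hconcat([a[:384],a[384:]]),(800,300)))"
```

```text
top 42.137382459548895 [[-0.005, -0.992, 0.128, 0.384], [-1.0, 0.007, 0.012, -0.087], [-0.012, -0.128, -0.992, 1.499], [0.0, 0.0, 0.0, 1.0]]
top long_driver_handle 0.69 [274. 258.] 267 251 277 264 131
top long_driver_handle 0.57 [242. 254.] 235 244 247 257 127
top long_driver_handle 0.52 [338. 178.] 330 170 347 187 167
top long_driver_handle 0.51 [260. 197.] 253 187 263 203 153
top rack 0.96 [277. 204.] 238 179 315 229 2022
top stand 0.93 [106. 205.] 83 189 124 224 1000
top stand 0.28 [104. 202.] 90 190 118 214 510
top lens 0.95 [104. 201.] 90 190 118 213 498
top head 0.87 [106. 200.] 89 188 118 214 565
top blender_base 0.87 [417. 228.] 382 192 452 255 3439
top clear_lid 0.57 [231. 142.] 211 122 249 161 1219
top seal 0.53 [192. 245.] 188 228 215 255 274
top measuring_cup 0.82 [305. 133.] 277 114 320 147 610
side 53.576287572807466 [[0.798, -0.403, 0.447, 0.067], [-0.602, -0.561, 0.569, -0.74], [0.021, -0.723, -0.69, 0.902], [0.0, 0.0, 0.0, 1.0]]
side long_driver_handle 0.79 [311. 227.] 303 211 320 252 470
side long_driver_handle 0.71 [194. 200.] 189 185 203 210 307
side long_driver_handle 0.7 [204. 218.] 197 204 213 246 419
side long_driver_handle 0.69 [244. 183.] 242 170 255 196 330
side short_driver_handle 0.82 [257. 214.] 254 202 267 223 250
side short_driver_handle 0.57 [172. 119.] 164 110 184 129 317
side short_driver_handle 0.53 [179. 202.] 175 190 190 208 111
side rack 0.88 [254. 226.] 231 184 278 254 1817
side stand 0.97 [168. 130.] 161 99 186 153 737
side lens 0.82 [175. 121.] 164 110 184 129 314
side head 0.89 [173. 122.] 164 110 184 128 299
side head 0.73 [258. 215.] 254 202 267 224 256
side blender_base 0.97 [339. 332.] 296 283 376 380 6115
side clear_lid 0.93 [276. 173.] 259 164 292 188 683
side measuring_cup 0.89 [326. 209.] 316 183 338 222 530
```

```bash
python3 -c "
import cv2;a=cv2.imread('pics/a.png')
cv2.imwrite('pics/top.png',cv2.resize(a[:384],(800,600)));cv2.imwrite('pics/side.png',cv2.resize(a[384:],(800,600)))"
```

```text
(no output)
```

View pics/top.png

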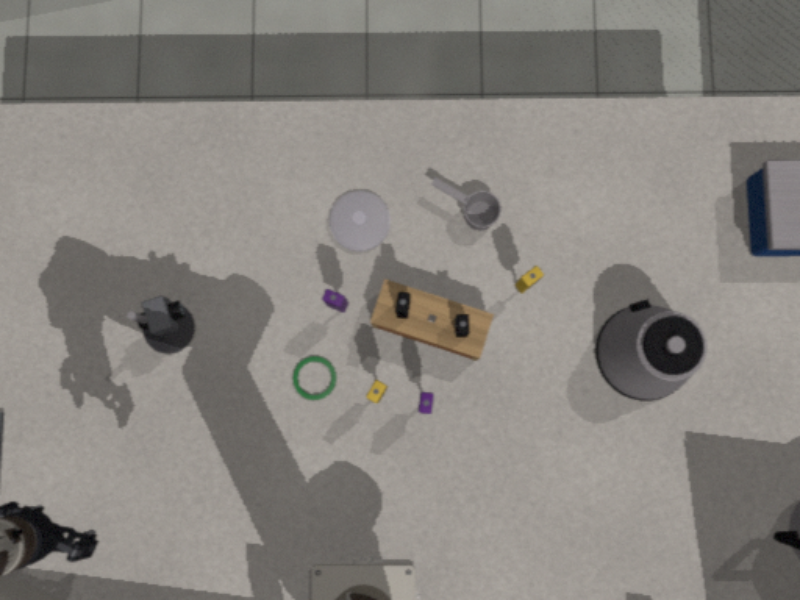

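View pics/side.png

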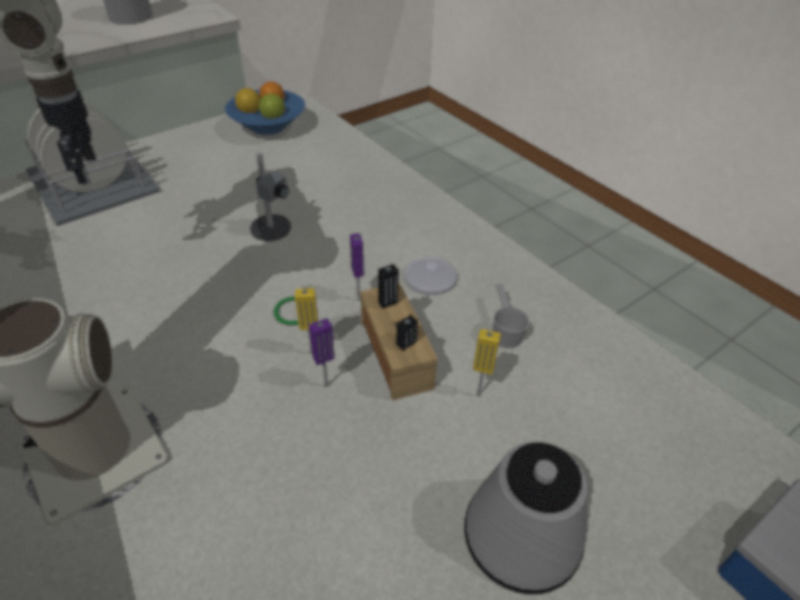

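The long driver candidates are the black handles at top (258,195) and side (249,183), which is the taller one. The other black one, at top (295,207) and side (257,214), is the short driver. Purple at top (214,192) and (272,258), and yellow at top (240,251) and (339,178), are look-alikes. I choose the black taller one and check it in a close crop.

Run:
```python
from h import *
t=camera('top');s=camera('side')
def c(im,x0,y0,w,h,W,H): return cv2.resize(im[y0:y0+h,x0:x0+w],(W,H),interpolation=cv2.INTER_CUBIC)
a=np.vstack([np.hstack([c(t,236,176,84,60,420,300),c(t,80,180,50,50,300,300)]),np.hstack([c(s,226,160,70,50,420,300),c(s,150,90,50,50,300,300)])])
cv2.imwrite('pics/crop.png',a[:,:,::-1])
m=masks_of('rack','top')[0]['pixels'].astype(np.uint8)
cn=max(cv2.findContours(m,0,1)[0],key=cv2.contourArea)
print('rack',cv2.minAreaRect(cn))
for n in('top','side'):
    for g in('lens','stand','long_driver_handle'):
        for r in masks_of(g,n)[:6]:
            p=r['pixels'].astype(np.uint8); cn=max(cv2.findContours(p,0,1)[0],key=cv2.contourArea)
            ys,xs=np.nonzero(p); print(n,g,round(r['conf'],2),np.round([xs.mean(),ys.mean()],1),np.round(np.hstack([*cv2.minAreaRect(cn)]),1))
```

```text
rack ((276.3999938964844, 204.29998779296875), (73.68106079101562, 32.57145690917969), 18.434947967529297)
top lens 0.97 [103.4 202.2] [102.8 202.7  25.8  24.5  21.8]
top stand 0.86 [105.6 207.6] [105.9 206.9  38.7  33.   54.2]
top long_driver_handle 0.94 [250.2 168.9] [244.9 176.2  12.1  54.   36.3]
top long_driver_handle 0.86 [306.  263.6] [300.6 262.7  45.7  13.3   8.5]
top long_driver_handle 0.77 [359.  218.3] [353.  210.8  56.9  13.4  50.7]
top long_driver_handle 0.67 [257.9 195.2] [257.5 195.   14.    7.   90. ]
top long_driver_handle 0.55 [272.6 282.1] [264.9 278.7  57.7  12.5  23.6]
side lens 0.79 [174.5 119.5] [174.3 119.4  16.9  19.   74.1]
side stand 0.87 [172.7 131.5] [174.6 127.   26.2  56.5   5.1]
side long_driver_handle 0.83 [226.6 276.9] [223.7 270.4  50.5  15.2  63.4]
side long_driver_handle 0.79 [297.6 287.3] [299.4 280.4  14.1  53.8  14. ]
side long_driver_handle 0.75 [272.7 194.7] [272. 195.  10.  20.  90.]
side long_driver_handle 0.73 [248.1 182.7] [248. 183.  26.  12.  90.]
side long_driver_handle 0.66 [188.4 199.1] [187.5 199.   18.   25.   90. ]
side long_driver_handle 0.63 [187.9 259.2] [188.  252.9  48.2  14.1  86.6]
```

View pics/crop.png

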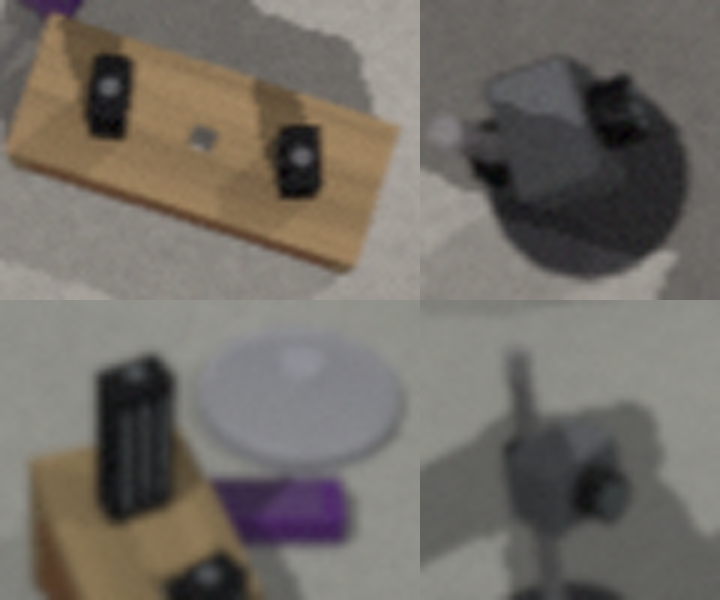

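The crop confirms it: the black taller handle is at top (258,193) and side (249,183). The look-alikes have toppled on their own. The lens barrel is at top (117,197) and side (181,123). Next I fit the models.

```bash
cat > fit.py <<'E'
from h import *
from scipy.optimize import minimize, differential_evolution
import sys
t=camera('top');s=camera('side')
print('foot',atz('top',(107.8,209.2),.012),atz('side',(172.8,145.3),.012))
P,e=tri((84.2,202),(166,98.7));print('posttop',P,e)
L,e=tri((117,197.5),(180.8,123));print('lens',L,e)
for q in((247,179),(316,201.4),(306,229.6),(238,207),(276.6,203.4)): print('rack',atz('top',q,.09).round(4))
mid=atz('top',(276.6,203.4),.09)
ims={'top':t,'side':s}; win={'top':(248,182,268,208),'side':(238,164,262,202)}
def dark(n):
    x0,y0,x1,y1=win[n]; return (ims[n][y0:y1,x0:x1].max(2)<75)
D={n:dark(n) for n in win}
def sil(n,x,y,a,sc=8):
    x0,y0,x1,y1=win[n]; R=np.array([[np.cos(a),-np.sin(a)],[np.sin(a),np.cos(a)]])
    pts=[proj(n,[*(np.array([x,y])+R@[i*.018,j*.011]),z]) for i in(-1,1) for j in(-1,1) for z in(.09,.18)]
    hp=cv2.convexHull((((np.array(pts)-[x0,y0]+.5)*sc)).astype(np.int32))
    m=np.zeros(((y1-y0)*sc,(x1-x0)*sc),np.uint8); cv2.fillPoly(m,[hp],255)
    return cv2.resize(m,(x1-x0,y1-y0),interpolation=cv2.INTER_AREA)/255
def cost(v): return sum(np.abs(sil(n,*v)-D[n]).sum() for n in D)
c=atz('top',(257.8,195),.135)[:2]; print('seed',c)
r=differential_evolution(cost,[(c[0]-.03,c[0]+.03),(c[1]-.03,c[1]+.03),(-1.57,1.57)],seed=0,maxiter=60)
print('handle',r.x,np.degrees(r.x[2]),r.fun,[d.sum() for d in D.values()])
for da in range(-30,31,10):
    q=minimize(lambda w:cost([*w,r.x[2]+np.radians(da)]),r.x[:2],method='Nelder-Mead',options=dict(initial_simplex=r.x[:2]+np.array([[0,0],[.004,0],[0,.004]])));print(da,round(q.fun,1))
E
python3 fit.py
```

```text
foot [0.53972979 0.37655217 0.012     ] [0.53445472 0.36506752 0.012     ]
posttop [0.54050196 0.37883697 0.20404234] 0.0033021116878769142
lens [0.55826728 0.31542402 0.1313867 ] 0.003168858807069125
rack [ 0.616  -0.0452  0.09  ]
rack [ 0.55   -0.2413  0.09  ]
rack [ 0.47   -0.2115  0.09  ]
rack [ 0.5355 -0.0194  0.09  ]
rack [ 0.545  -0.1293  0.09  ]
seed [ 0.5635797  -0.07630363]Traceback (most recent call last):
  File "fit.py", line 22, in <module>
    r=differential_evolution(cost,[(c[0]-.03,c[0]+.03),(c[1]-.03,c[1]+.03),(-1.57,1.57)],seed=0,maxiter=60)
    return fun(*args, **kwargs)
    ret = solver.solve()
    next(self)
    ~~~~^^^^^^
    energy = self.func(parameters)
    return self.f(x, *self.args)
           ~~~~~~^^^^^^^^^^^^^^^
  File "fit.py", line 20, in cost
    def cost(v): return sum(np.abs(sil(n,*v)-D[n]).sum() for n in D)
                        ~~~^^^^^^^^^^^^^^^^^^^^^^^^^^^^^^^^^^^^^^^^^
  File "fit.py", line 20, in <genexpr>
    def cost(v): return sum(np.abs(sil(n,*v)-D[n]).sum() for n in D)
                                   ~~~^^^^^^
  File "fit.py", line 16, in sil
    pts=[proj(n,[*(np.array([x,y])+R@[i*.018,j*.011]),z]) for i in(-1,1) for j in(-1,1) for z in(.09,.18)]
         ~~~~^^^^^^^^^^^^^^^^^^^^^^^^^^^^^^^^^^^^^^^^^^^^
  File "h.py", line 16, in proj
    f,cx,cy,P=K(n); c=P[:3,:3].T@(np.array(X)-P[:3,3]); return np.array([cx+f*c[0]/c[2],cy+f*c[1]/c[2]])
              ~^^^
  File "h.py", line 9, in K
    m=camera_model(n); f=192/np.tan(np.radians(m['fovy'])/2)
ValueError: time passes only in moves, steps and waits
```

```bash
sed -i 's/^def K(n):/import functools\n@functools.cache\ndef K(n):/' h.py; sed -i '1,/^mid/{/^print(.foot/d;/^P,e/d;/^L,e/d;/^for q in/d}' fit.py; python3 fit.py
python3 - <<'E'
from h import *
def acc(n): return np.mean([camera(n).astype(float) for _ in range(4)],0)
t=acc('top');s=acc('side')
def c(im,x0,y0,w,h,W,H): 
    a=cv2.resize(im[y0:y0+h,x0:x0+w],(W,H),interpolation=cv2.INTER_CUBIC); return np.clip(255*(np.clip(a,0,255)/200)**.7,0,255)
a=np.hstack([c(t,80,184,40,40,400,400),c(s,154,94,40,40,400,400)])
cv2.imwrite('pics/stand.png',a[:,:,::-1])
E
```

```text
seed [ 0.5635797  -0.07630363]
handle [ 0.56393579 -0.07504614 -0.12562042] -7.197519924791401 100.67450980392158 [np.int64(121), np.int64(319)]
-30 122.7
-20 106.9
-10 104.4
0 100.1
10 105.3
20 113.4
30 121.7[ WARN:0@8.701] global loadsave.cpp:1063 imwrite_ Unsupported depth image for selected encoder is fallbacked to CV_8U.
```

View pics/stand.png

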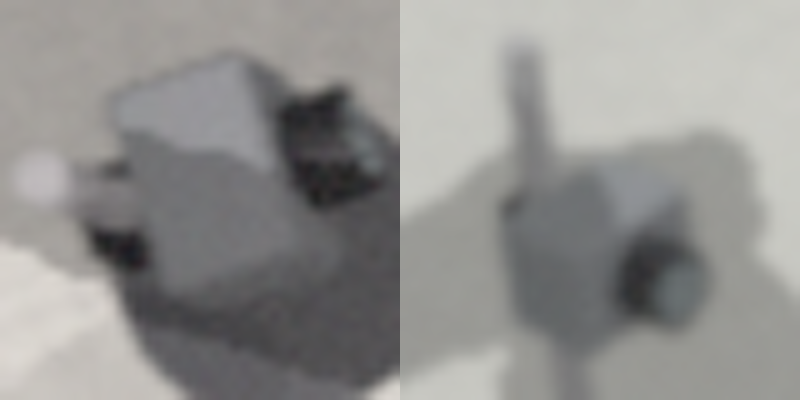

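```bash
cat > go.py <<'E'
# usage: go.py x y z yaw_of_tool_y_deg -> remaining move in tool axes (mm, deg)
import sys,numpy as np
from scipy.spatial.transform import Rotation as R
from workcell import get_obs
o=get_obs(); x,y,z,a=map(float,sys.argv[1:5]); p=np.array(o['eef_pos']); T=R.from_quat(o['tool_rot']); M=T.as_matrix()
c=np.cos(np.radians(a)),np.sin(np.radians(a))
best=None
for s in (1,-1):
    Y=np.array([s*c[0],s*c[1],0]);Z=np.array([0,0,-1.]);G=R.from_matrix(np.c_[np.cross(Y,Z),Y,Z])
    rv=np.degrees((T.inv()*G).as_rotvec()); print('shift',np.round(M.T@(np.array([x,y,z])-p)*1e3,1),'turn',np.round(rv,1))
print('pos',np.round(p,4),'yawY',np.round(np.degrees(np.arctan2(M[1,1],M[0,1])),1),'Z',np.round(M[:,2],3),'q',np.round(o['joint_pos'],2),'t',o['clock'],'w',o['grip_width'],'F',np.round(o['ft_force'],1))
E
python3 go.py .563 -.076 .30 83
python3 - <<'E'
from h import *
L,e=tri((116.2,197.5),(182.2,123.2));print(L,e)
print(atz('top',(84.2,201.8),.21),atz('side',(166,98.5),.21))
E
```

```text
shift [-544.6 -338.3  -68.7] turn [  0.   -0.  -17.2]
shift [-544.6 -338.3  -68.7] turn [ -0.   -0.  162.8]
pos [0.2052 0.456  0.2313] yawY 65.8 Z [-0.  0. -1.] q [1.15 0.24 0.01 1.34 0.   1.57] t 2.15 w 0.08536336562994269 F [ 0.3  0.7 -0.2]
[0.56131385 0.31743036 0.12795314] 0.0025720200090965785
[0.5388188  0.37741205 0.21      ] [0.53853107 0.36970851 0.21      ]
```

Call:
{"op": "jog_arm", "data": {
  "deltas": [
    [[-20, -10, -25, 0, 0, -8.5, 85], [-20, -10, -25, 0, 0, -8.5, 85], [-30, -25, -10, 0, 0, 0, 85], [-35, -25, 0, 0, 0, 0, 85], [-35, -25, 0, 0, 0, 0, 85]]
  ]
}}

```text
clock: 2.65
eef_pos: [0.327, 0.3374, 0.293]
tool_rot: [0.053, 0.999, 0.0, 0.0]
ft_force: [0.1, 0.9, 0.5]
grip_width: 0.085
```

```bash
python3 go.py .563 -.076 .30 83
```

```text
shift [-278.8 -385.9   -6.9] turn [0.  0.  0.9]
shift [-278.8 -385.9   -6.9] turn [  -0.     0.  -179.1]
pos [0.327  0.3374 0.293 ] yawY 83.9 Z [ 0. -0. -1.] q [ 0.8   0.16  0.07  1.47 -0.    0.91] t 2.65 w 0.08503207362193324 F [0.1 0.9 0.5]
```

Call:
{"op": "jog_arm", "data": {
  "deltas": [
    [[-28, -40, -1, 0, 0, 0, 85], [-28, -40, -1, 0, 0, 0, 85], [-28, -40, -1, 0, 0, 0, 85], [-28, -40, -1, 0, 0, 0, 85], [-28, -40, -1, 0, 0, 0, 85]]
  ]
}}

```text
clock: 3.15
eef_pos: [0.4492, 0.1186, 0.2988]
tool_rot: [0.052, 0.999, 0.001, 0.002]
ft_force: [1.2, 1.4, 0.6]
grip_width: 0.0852
```

Call:
{"op": "jog_arm", "data": {
  "deltas": [
    [[-28, -38, 0, 0, 0, 0, 85], [-28, -38, 0, 0, 0, 0, 85], [-28, -38, 0, 0, 0, 0, 85], [-20, -30, 0, 0, 0, 0, 85], [-15, -15, 0, 0, 0, 0, 85]]
  ]
}}

```text
clock: 3.65
eef_pos: [0.5549, -0.0637, 0.2994]
tool_rot: [0.055, 0.998, 0.001, 0.004]
ft_force: [0.4, 0.8, -0.5]
grip_width: 0.0847
```

```bash
python3 go.py .563 -.076 .30 83
```

```text
shift [ -9.4 -11.3  -0.5] turn [0.2 0.4 0.7]
shift [ -9.4 -11.3  -0.5] turn [  -0.6    0.3 -179.3]
pos [ 0.5549 -0.0637  0.2994] yawY 83.7 Z [ 0.007  0.002 -1.   ] q [-0.12  0.34  0.32  1.54  0.   -0.01] t 3.65 w 0.08466899960069689 F [ 0.4  0.8 -0.5]
```

Call:
{"op": "jog_arm", "data": {
  "deltas": [
    [[-9, -11, 15, 0, 0, 0.5, 85], [0, 0, 30, 0, 0, 0, 85], [0, 0, 30, 0, 0, 0, 85], [0, 0, 20, 0, 0, 0, 85], [0, 0, 0, 0, 0, 0, 85]]
  ]
}}

```text
clock: 4.15
eef_pos: [0.5641, -0.0789, 0.1965]
tool_rot: [0.062, 0.998, 0.001, 0.003]
ft_force: [-1.0, 0.3, 0.2]
grip_width: 0.0848
```

```bash
python3 go.py .563 -.076 .129 83
python3 - <<'E'
from h import *
t=camera('top');s=camera('side')
c=lambda im,x0,y0,w,h: cv2.resize(im[y0:y0+h,x0:x0+w],(400,400),interpolation=cv2.INTER_CUBIC)
cv2.imwrite('pics/pre.png',np.hstack([c(t,225,160,80,80),c(s,210,140,80,80)])[:,:,::-1])
print(proj('side',(.564,-.075,.18)),proj('side',(.564,-.075,.20)))
E
```

```text
shift [ 1.8  2.6 67.5] turn [ 0.2  0.3 -0.1]
shift [ 1.8  2.6 67.5] turn [  0.4  -0.3 179.9]
pos [ 0.5641 -0.0789  0.1965] yawY 82.9 Z [ 0.005  0.002 -1.   ] q [-0.14  0.39  0.12  1.3   0.   -0.02] t 4.15 w 0.0847614610376863 F [-1.   0.3  0.2]
[247.70852279 170.72107412] [247.77616814 165.42724616]
```

View pics/pre.png

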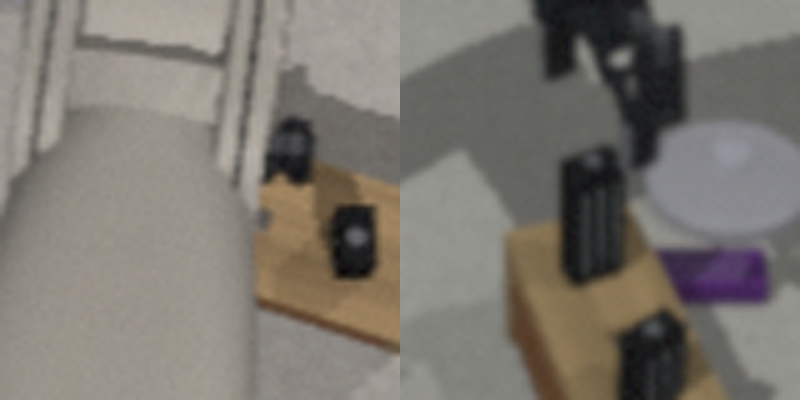

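Run:
```python
from h import *
for s in(-1,1):
  X=np.array([.564+s*.006,-.079+s*.05,.209]); print(s,proj('side',X),proj('top',X))
```

```text
-1 [257.68169317 174.08959879] [277.73658692 193.28083331]
1 [240.11431453 153.97173764] [239.45968579 188.99460353]
```

The picture shows the finger tips at side (259,172) and (242,155). Both match their projections and straddle the long handle, whose top is at side (248,171). I descend and close.

Call:
{"op": "jog_arm", "data": {
  "deltas": [
    [[1, 2, 20, 0, 0, 0, 85], [1, 1, 20, 0, 0, 0, 85], [0, 0, 15, 0, 0, 0, 85], [0, 0, 11, 0, 0, 0, 85], [0, 0, 0, 0, 0, 0, 85]]
  ]
}}

```text
clock: 4.75
eef_pos: [0.5711, -0.0747, 0.1408]
tool_rot: [0.061, 0.998, 0.001, 0.014]
ft_force: [0.1, -0.4, -0.1]
grip_width: 0.0849
```

Call:
{"op": "jog_arm", "data": {
  "deltas": [
    [[0, 0, 0, 0, 0, 0, 10], [0, 0, 0, 0, 0, 0, 10], [0, 0, 0, 0, 0, 0, 10], [0, 0, 0, 0, 0, 0, 10], [0, 0, 0, 0, 0, 0, 10]]
  ]
}}

```text
clock: 5.25
eef_pos: [0.5739, -0.0751, 0.1454]
tool_rot: [0.061, 0.998, 0.0, 0.017]
ft_force: [-0.1, 0.4, -1.0]
grip_width: 0.0217
```

Call:
{"op": "jog_arm", "data": {
  "deltas": [
    [[0, 0, 0, 0, 0, 0, 10], [0, 0, 0, 0, 0, 0, 10], [0, 0, 0, 0, 0, 0, 10], [0, 0, 0, 0, 0, 0, 10], [0, 0, 0, 0, 0, 0, 10]]
  ]
}}

```text
clock: 5.75
eef_pos: [0.5735, -0.075, 0.1449]
tool_rot: [0.061, 0.998, 0.0, 0.017]
ft_force: [-0.2, 0.6, 0.2]
grip_width: 0.021
```

```bash
python3 go.py .563 -.076 .27 83
```

```text
shift [   6.1   -1.9 -125.3] turn [0.2 1.9 0. ]
shift [   6.1   -1.9 -125.3] turn [  -3.     0.3 -180. ]
pos [ 0.5735 -0.075   0.1449] yawY 83.0 Z [ 0.034 -0.001 -0.999] q [-0.13  0.42  0.03  1.15  0.   -0.01] t 5.75 w 0.020963679786408534 F [-0.2  0.6  0.2]
```

Call:
{"op": "jog_arm", "data": {
  "deltas": [
    [[-0.5, 0, -15, 0, 0, 0, 10], [-0.5, 0, -20, 0, 0, 0, 10], [-0.5, 0, -25, 0, 0, 0, 10], [-0.5, 0, -25, 0, 0, 0, 10], [-0.5, 0, -20, 0, 0, 0, 10]]
  ]
}}

```text
clock: 6.25
eef_pos: [0.5717, -0.0755, 0.2479]
tool_rot: [0.061, 0.998, 0.0, 0.014]
ft_force: [0.0, 0.1, -0.9]
grip_width: 0.0214
```

```bash
python3 go.py .5735 -.075 .29 83
```

```text
shift [ -2.9   0.7 -42. ] turn [0.1 1.6 0. ]
shift [ -2.9   0.7 -42. ] turn [  -2.4    0.2 -180. ]
pos [ 0.5717 -0.0755  0.2479] yawY 83.0 Z [ 0.027 -0.001 -1.   ] q [-0.13  0.37  0.22  1.4   0.   -0.01] t 6.25 w 0.02141206753689652 F [ 0.   0.1 -0.9]
```

Call:
{"op": "jog_arm", "data": {
  "deltas": [
    [[0, 0, -25, 0, 0, 0, 10], [-4, 15, -25, 0, 0, -2, 10], [-3, 25, 0, 0, 0, -4, 10], [0, 30, 0, 0, 0, -5, 10], [0, 30, 0, 0, 0, -5, 10]]
  ]
}}

```text
clock: 6.75
eef_pos: [0.5819, 0.0221, 0.3043]
tool_rot: [-0.079, 0.997, -0.003, 0.018]
ft_force: [0.5, -0.1, -0.6]
grip_width: 0.0212
```

```bash
python3 go.py .607 .205 .295 108.5
```

```text
shift [-53.5 176.7   9.6] turn [-0.6  1.9 -9.4]
shift [-53.5 176.7   9.6] turn [  2.9   1.  170.6]
pos [0.5819 0.0221 0.3043] yawY 99.1 Z [ 0.035 -0.003 -0.999] q [ 0.04  0.37  0.37  1.53 -0.   -0.12] t 6.75 w 0.021152051667991997 F [ 0.5 -0.1 -0.6]
```

Call:
{"op": "jog_arm", "data": {
  "deltas": [
    [[-8, 30, 0, 0, 0, -3, 10], [-8, 35, 0, 0, 0, -3, 10], [-8, 35, 0, 0, 0, -3, 10], [-10, 30, 0, 0, 0, -1, 10], [-8, 20, 0, 0, 0, 0, 10]]
  ]
}}

```text
clock: 7.25
eef_pos: [0.5838, 0.1848, 0.3038]
tool_rot: [-0.17, 0.985, -0.004, 0.017]
ft_force: [0.3, -0.9, 0.0]
grip_width: 0.0213
```

```bash
python3 go.py .607 .205 .275 108.5
```

```text
shift [-27.7  11.7  29.5] turn [-0.8  1.9  1.1]
shift [-27.7  11.7  29.5] turn [  -2.9   -1.2 -178.8]
pos [0.5838 0.1848 0.3038] yawY 109.6 Z [ 0.035 -0.002 -0.999] q [ 0.31  0.44  0.47  1.57 -0.01 -0.03] t 7.25 w 0.021271595146089305 F [ 0.3 -0.9  0. ]
```

Call:
{"op": "jog_arm", "data": {
  "deltas": [
    [[-12, 5, 5, 0, 0, 0, 10], [-12, 5, 5, 0, 0, 0, 10], [-8, 3, 5, 0, 0, 0, 10], [-4, 0, 5, 0, 0, 0, 10], [0, 0, 0, 0, 0, 0, 10]]
  ]
}}

```text
clock: 7.75
eef_pos: [0.6139, 0.2149, 0.2825]
tool_rot: [-0.174, 0.985, -0.004, 0.016]
ft_force: [-0.4, 0.0, -0.5]
grip_width: 0.021
```

```bash
python3 go.py .607 .205 .265 108.5
python3 - <<'E'
from h import *
t=camera('top');s=camera('side')
c=lambda im,x0,y0,w,h: cv2.resize(im[y0:y0+h,x0:x0+w],(400,400),interpolation=cv2.INTER_CUBIC)
cv2.imwrite('pics/hold.png',np.hstack([c(t,80,120,120,120),c(s,150,80,80,80)])[:,:,::-1])
for X in((.598,.202,.13),(.598,.202,.30),(.56,.316,.13)):print(X,proj('side',X),proj('top',X))
E
```

```text
shift [10.4 -6.7 17.3] turn [-0.7  1.8  1.5]
shift [10.4 -6.7 17.3] turn [  -2.7   -1.1 -178.5]
pos [0.6139 0.2149 0.2825] yawY 110.0 Z [ 0.033 -0.002 -0.999] q [ 0.34  0.52  0.55  1.57 -0.01 -0.01] t 7.75 w 0.02098590606274405 F [-0.4  0.  -0.5]
(0.598, 0.202, 0.13) [207.79604606 134.81682997] [157.88572167 183.6588796 ]
(0.598, 0.202, 0.3) [204.38033029  90.20166462] [143.46340646 173.02091426]
(0.56, 0.316, 0.13) [181.64453964 123.0537754 ] [116.69749781 197.45821883]
```

View pics/hold.png

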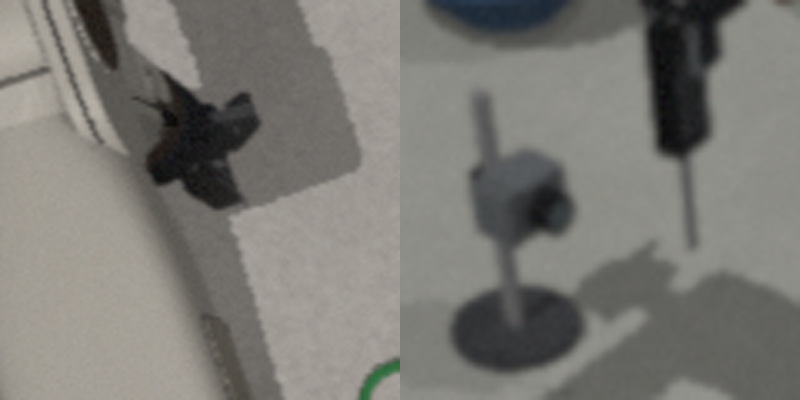

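Call:
{"op": "jog_arm", "data": {
  "deltas": [
    [[4, -3, 5, 0, 0, 0.5, 10], [4, -2, 5, 0, 0, 0.5, 10], [2, -1, 4, 0, 0, 0.4, 10], [0, 0, 2, 0, 0, 0, 10], [0, 0, 0, 0, 0, 0, 10]]
  ]
}}

```text
clock: 8.35
eef_pos: [0.6056, 0.2024, 0.2677]
tool_rot: [-0.159, 0.987, -0.004, 0.017]
ft_force: [-0.6, 0.2, -2.1]
grip_width: 0.0216
```

```bash
python3 go.py .607 .205 .265 108.5
```

```text
shift [-2.   2.1  2.7] turn [-0.7  1.9 -0.2]
shift [-2.   2.1  2.7] turn [  3.    1.1 179.8]
pos [0.6056 0.2024 0.2677] yawY 108.3 Z [ 0.036 -0.001 -0.999] q [ 0.33  0.49  0.47  1.51 -0.01  0.01] t 8.35 w 0.02163753132703048 F [-0.6  0.2 -2.1]
```

Within 3 mm. I hold still for about 2.5 s, with a side picture during it.

Call:
{"op": "jog_arm", "data": {
  "deltas": [
    [[0, 0, 0, 0, 0, 0, 10], [0, 0, 0, 0, 0, 0, 10], [0, 0, 0, 0, 0, 0, 10], [0, 0, 0, 0, 0, 0, 10], [0, 0, 0, 0, 0, 0, 10]]
  ]
}}

```text
clock: 8.85
eef_pos: [0.606, 0.2029, 0.2684]
tool_rot: [-0.159, 0.987, -0.003, 0.018]
ft_force: [-1.4, 0.7, -1.4]
grip_width: 0.0211
```

```bash
python3 go.py .607 .205 .265 108.5
python3 - <<'E'
from h import *
s=camera('side'); camera('side'); c=lambda im,x0,y0,w,h: cv2.resize(im[y0:y0+h,x0:x0+w],(600,600),interpolation=cv2.INTER_CUBIC)
cv2.imwrite('pics/hold2.png',c(s,160,85,60,60)[:,:,::-1])
f,cx,cy,P=K('side')
for z in(.13,.135,.3):print(proj('side',(.598,.201,z)))
E
```

```text
shift [-1.5  1.8  3.4] turn [-0.7  2.  -0.2]
shift [-1.5  1.8  3.4] turn [  3.1   1.1 179.8]
pos [0.606  0.2029 0.2684] yawY 108.3 Z [ 0.037 -0.001 -0.999] q [ 0.33  0.49  0.47  1.51 -0.01  0.01] t 8.85 w 0.021107367058013724 F [-1.4  0.7 -1.4]
[207.95112164 134.95688844]
[207.85981546 133.75927303]
[204.54908827  90.33419654]
```

View pics/hold2.png

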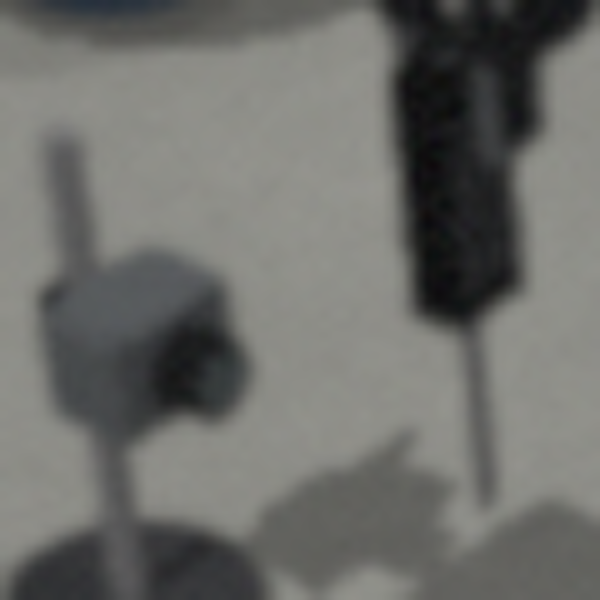

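The tip is at side pixel (208.6,135.5) against (208,134.5) planned, and the shaft is upright. I keep holding.

Call:
{"op": "jog_arm", "data": {
  "deltas": [
    [[0, 0, 0.5, 0, 0, 0, 10], [0, 0, 0, 0, 0, 0, 10], [0, 0, 0, 0, 0, 0, 10], [0, 0, 0, 0, 0, 0, 10], [0, 0, 0, 0, 0, 0, 10]]
  ]
}}

```text
clock: 9.45
eef_pos: [0.606, 0.2029, 0.2677]
tool_rot: [-0.159, 0.987, -0.003, 0.018]
ft_force: [0.3, -0.1, -0.8]
grip_width: 0.021
```

Call:
{"op": "jog_arm", "data": {
  "deltas": [
    [[0, 0, 0, 0, 0, 0, 10], [0, 0, 0, 0, 0, 0, 10], [0, 0, 0, 0, 0, 0, 10], [0, 0, 0, 0, 0, 0, 10], [0, 0, 0, 0, 0, 0, 10]]
  ]
}}

```text
clock: 9.95
eef_pos: [0.606, 0.2028, 0.2677]
tool_rot: [-0.159, 0.987, -0.003, 0.018]
ft_force: [0.1, -0.3, -0.6]
grip_width: 0.0212
```

Call:
{"op": "jog_arm", "data": {
  "deltas": [
    [[0, 0, 0, 0, 0, 0, 10], [0, 0, 0, 0, 0, 0, 10], [0, 0, 0, 0, 0, 0, 10], [0, 0, 0, 0, 0, 0, 10], [0, 0, 0, 0, 0, 0, 10]]
  ]
}}

```text
clock: 10.45
eef_pos: [0.606, 0.2028, 0.2677]
tool_rot: [-0.159, 0.987, -0.003, 0.018]
ft_force: [-0.2, 0.1, -1.3]
grip_width: 0.021
```

Call:
{"op": "jog_arm", "data": {
  "deltas": [
    [[0, 0, 0, 0, 0, 0, 10], [0, 0, 0, 0, 0, 0, 10], [0, 0, 0, 0, 0, 0, 10], [0, 0, 0, 0, 0, 0, 10], [0, 0, 0, 0, 0, 0, 10]]
  ]
}}

```text
clock: 10.95
eef_pos: [0.606, 0.2028, 0.2677]
tool_rot: [-0.159, 0.987, -0.003, 0.018]
ft_force: [0.5, 0.4, -0.8]
grip_width: 0.0211
```

```bash
python3 go.py .607 .205 .265 18.5
```

```text
shift [-1.5  1.8  2.8] turn [ 1.   2.1 89.8]
shift [-1.5  1.8  2.8] turn [ -2.1   1.  -90.2]
pos [0.606  0.2028 0.2677] yawY 108.3 Z [ 0.037 -0.001 -0.999] q [ 0.33  0.49  0.47  1.51 -0.01  0.01] t 10.95 w 0.02111815520677353 F [ 0.5  0.4 -0.8]
```

Call:
{"op": "jog_arm", "data": {
  "deltas": [
    [[0, 0, 0, 0.2, 0.1, 5, 10], [0, 0, 0, 0.3, 0.1, 7, 10], [0, 0, 0, 0.3, 0.1, 8, 10], [0, 0, 0, 0.3, 0.1, 8, 10], [0, 0, 0, 0.3, 0.1, 8, 10]]
  ]
}}

```text
clock: 11.45
eef_pos: [0.6059, 0.2026, 0.2679]
tool_rot: [0.166, 0.986, -0.01, 0.016]
ft_force: [0.4, 0.1, -1.5]
grip_width: 0.0213
```

Call:
{"op": "jog_arm", "data": {
  "deltas": [
    [[0, 0, 0, 0.3, 0.1, 8, 10], [0, 0, 0, 0.3, 0.1, 8, 10], [0, 0, 0, 0.3, 0.1, 8, 10], [0, 0, 0, 0.3, 0.1, 8, 10], [0, 0, 0, 0.2, 0.1, 5, 10]]
  ]
}}

```text
clock: 11.95
eef_pos: [0.606, 0.2029, 0.2679]
tool_rot: [0.483, 0.875, -0.016, 0.012]
ft_force: [0.2, 0.1, -1.7]
grip_width: 0.0211
```

```bash
python3 go.py .601 .194 .267 18.5
```

```text
shift [-4.8 -8.9  1.3] turn [-0.7  2.2 13.7]
shift [-4.8 -8.9  1.3] turn [  -3.2   -1.  -166.2]
pos [0.606  0.2029 0.2679] yawY 32.2 Z [ 0.006 -0.04  -0.999] q [ 0.34  0.53  0.53  1.58 -0.04  1.35] t 11.95 w 0.021079090504991446 F [ 0.2  0.1 -1.7]
```

Call:
{"op": "jog_arm", "data": {
  "deltas": [
    [[-1, -3, 0, 0.2, 0.1, 6, 10], [-1, -3, 0, 0.2, 0.1, 6, 10], [-1, -2, 0.5, 0.1, 0, 3, 10], [0, -1, 0, 0, 0, 1, 10], [0, 0, 0, 0, 0, 0, 10]]
  ]
}}

```text
clock: 12.45
eef_pos: [0.5993, 0.1963, 0.2674]
tool_rot: [0.605, 0.796, -0.017, 0.011]
ft_force: [0.4, 0.3, -0.9]
grip_width: 0.0212
```

```bash
python3 go.py .601 .194 .267 18.5;  python3 - <<'E'
from h import *
s=camera('side'); c=lambda im,x0,y0,w,h: cv2.resize(im[y0:y0+h,x0:x0+w],(600,600),interpolation=cv2.INTER_CUBIC)
cv2.imwrite('pics/edge.png',c(s,160,85,60,60)[:,:,::-1])
E
```

```text
shift [-2.7  1.   0.5] turn [-0.9  2.1 -3. ]
shift [-2.7  1.   0.5] turn [  3.3   1.4 177. ]
pos [0.5993 0.1963 0.2674] yawY 15.5 Z [-0.004 -0.04  -0.999] q [ 0.33  0.52  0.51  1.58 -0.04  1.63] t 12.45 w 0.021192823638256388 F [ 0.4  0.3 -0.9]
```

View pics/edge.png

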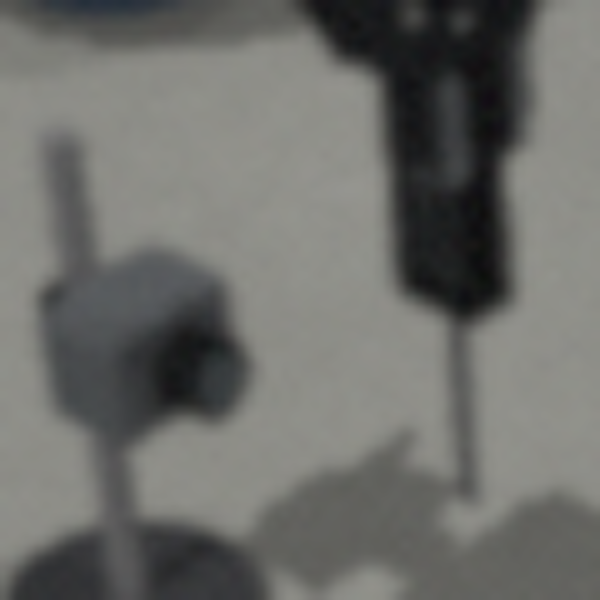

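The tip is at side pixel (206.6,134.5), about 5 mm off. I make a small final correction and then hold.

Call:
{"op": "jog_arm", "data": {
  "deltas": [
    [[-2, 1, 0, 0, 0, -1, 10], [-2, 1, 0, 0, 0, -1, 10], [-1, 0, 0, 0, 0, -0.7, 10], [0, 0, 0, 0, 0, 0, 10], [0, 0, 0, 0, 0, 0, 10]]
  ]
}}

```text
clock: 13.0
eef_pos: [0.6032, 0.1918, 0.2675]
tool_rot: [0.583, 0.812, -0.017, 0.01]
ft_force: [-0.4, 0.0, -1.5]
grip_width: 0.021
```

Call:
{"op": "jog_arm", "data": {
  "deltas": [
    [[0, 0, 0, 0, 0, 0, 10], [0, 0, 0, 0, 0, 0, 10], [0, 0, 0, 0, 0, 0, 10], [0, 0, 0, 0, 0, 0, 10], [0, 0, 0, 0, 0, 0, 10]]
  ]
}}

```text
clock: 13.5
eef_pos: [0.6031, 0.192, 0.2675]
tool_rot: [0.583, 0.812, -0.017, 0.01]
ft_force: [-0.6, -0.2, -0.9]
grip_width: 0.0209
```

Call:
{"op": "jog_arm", "data": {
  "deltas": [
    [[0, 0, 0, 0, 0, 0, 10], [0, 0, 0, 0, 0, 0, 10], [0, 0, 0, 0, 0, 0, 10], [0, 0, 0, 0, 0, 0, 10], [0, 0, 0, 0, 0, 0, 10]]
  ]
}}

```text
clock: 14.0
eef_pos: [0.6031, 0.192, 0.2675]
tool_rot: [0.583, 0.812, -0.017, 0.01]
ft_force: [0.8, -0.0, -0.4]
grip_width: 0.0213
```

```bash
python3 go.py .601 .194 .267 18.5;  python3 - <<'E'
from h import *
s=camera('side'); c=lambda im,x0,y0,w,h: cv2.resize(im[y0:y0+h,x0:x0+w],(600,600),interpolation=cv2.INTER_CUBIC)
cv2.imwrite('pics/edge2.png',c(s,160,85,60,60)[:,:,::-1])
E
```

```text
shift [ 2.6 -1.4  0.5] turn [-0.9  2.1  0.1]
shift [ 2.6 -1.4  0.5] turn [  -3.3   -1.4 -179.9]
pos [0.6031 0.192  0.2675] yawY 18.6 Z [-0.003 -0.04  -0.999] q [ 0.33  0.53  0.52  1.58 -0.04  1.57] t 14.0 w 0.021274489711031346 F [ 0.8 -0.  -0.4]
```

View pics/edge2.png

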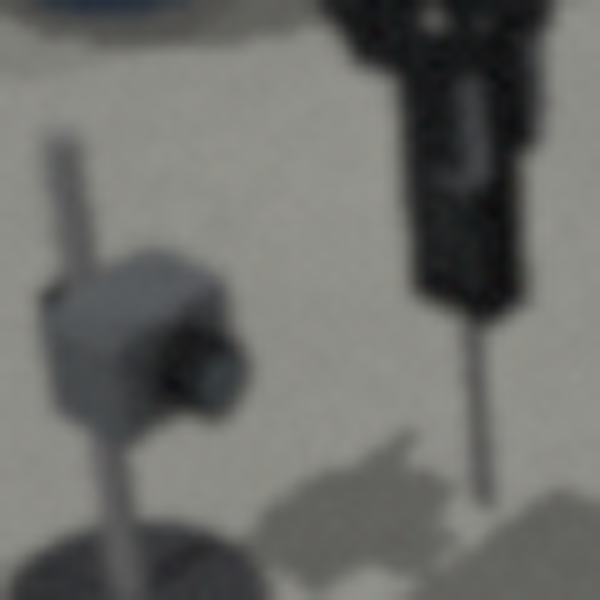

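The tip is at side pixel (208.4,135), the same point as in the broad-face hold. The driver is upright and still, and the camera stand hasn't moved. I hand in.

```bash
python3 -c "
from workcell import job_done;print(job_done())"
```

```text
the job is handed in; nothing more can be done
None
```

I drew the longer black screwdriver from the rack and held it upright, tip 12 cm in front of the lens, with the broad face towards it for about 2.5 s. I then turned it 90° edge-on and handed the job in at 14 s with it still held there, motionless.

**Last checks**
- **Tip position:** it was at side-camera pixel (208.4, 135), against (208.6, 135.5) in the broad-face hold and about (208, 134.5) planned. That is within a few millimetres, but only the side camera could see the tip.
- **Edge-on angle:** the tool was 0.1° from my estimate of the lens direction. That estimate itself is only good to about ±4°.
- **Grip:** finger opening was a steady 21 mm, and the force on the tool matched the driver's weight.
- **Camera stand:** it looked unmoved in the pictures.

**What disagreed or was not checked**
- **Grasp:** it came out about 9 mm off the handle's centre with a 2° tool tilt. I allowed for the offset and kept the tilt constant.
- **Camera views:** the top and side cameras differed by up to 8–12 mm on where the stand is.
- **Look-alikes:** the purple and yellow screwdrivers toppled by themselves before any arm motion.
- **Other objects:** I did not recheck the short driver, lid, seal or cup after the lift. No move went near them, apart from the short driver 110 mm away in the same rack.

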